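Lock the board trolley's wheel on its axle with the sprung hitch pin

TASK

Take the brass hitch pin out of its green wooden block and push it down through the cross hole in the square end of the trolley axle until its collar sits on the axle, with its loop turned towards the free end of the axle. Then press the sprung loop down over the end of the axle until it is fully home underneath, and let go. Feel your way and press only gently on the axle and the loop (15 N is plenty), and leave the tin, the screwdriver and the brush where they are.

Things in the scene. Friction and masses are not known exactly. Their poses are not given: they have to be found in the camera images.
- hub: Blue bracket bolted to the bench with a black and yellow wheel (106 mm) and, in front of it, the bright square end of the trolley axle. Origin: bench top, right below the cross hole's inmost place. +x is level, outwards along the axle to its free end; z up. Bracket, wheel and washer fill x -175 to -27 mm, 60 mm to each side, up to 158 mm high; nothing stands below or in front of the axle's end.
- axle_end (a point): Middle of the axle's free end face if the axle were pushed fully in. The end is a square bar 26 x 26 mm, 42 mm long, top face 118 mm and bottom 92 mm above the bench, lower front edge bevelled (5 mm along, 7 mm up). The axle has end play: it stands 2.5 to 12.5 mm further out (hub's +x) than fully in, unmeasured, hole and end together. It is stiff and stays there under 20 N.
- hole (a point): Centre of the mouth of the upright cross hole in the axle's top face (118 mm above the bench, 26 mm behind the free end) if the axle were pushed fully in. The real hole lies 2.5 to 12.5 mm from here along the hub's +x (end play, different each time), and exactly here across it. Round, 12 mm in diameter with a 0.5 mm chamfer, right through the 26 mm bar. Axes as the hub's.
- rack: Green-painted wooden block 100 x 70 x 54 mm, fixed on the bench, with an upright 13 mm hole in the middle of its top in which the pin stands at the start. Origin: centre of its underside.
- pin: Upright brass hitch pin, 0.16 kg. Origin: on its axis at the underside of its collar (which rests on the block at first, on the axle at last); z up. Round shank 10 mm thick, reaching 46 mm below the origin, tip chamfered 0.5 mm. Above: collar 18 mm across, then a flat grip from 13 to 42 mm above the origin, 12 mm thick along the pin's y, 22 mm wide along x. Its loop points to the pin's +x.
- loop (a joint): Opening angle of the sprung loop, rad: 0 is fully closed (hanging down along the shank, hard stop), about 1.3 is level, pointing to the pin's +x, 1.9 the open stop. Starts between 1.1 and 1.6 and stays where it is left (hinge friction, about 0.6 N at the thumb bar). The hinge axis runs along the pin's y, 8 mm above the pin's origin.
- bail: The loop: a dark steel wire U, 5 mm thick, legs 19 mm either side of the pin's axis, cross wire 40 mm from the hinge. Sprung lengthwise (9 N preload, 2.2 N/mm, 8 mm travel): when closing, the cross wire rides 2 to 3 mm over the axle's lower front edge at about 0.5 to 0.3 rad, taking some 4 to 12 N at the thumb bar, then slips underneath. Origin: on the hinge axis.
- thumb (a point): Middle of the red thumb bar on the loop, 7 mm thick, 28 mm long along the pin's y, 56 mm from the hinge axis, in a direction 0.89 rad + joint value from straight down, towards the pin's +x. Pressed down from above it closes the loop; at first it stands up in front of the pin, when closed it lies 44 mm in front of the pin's axis and 35 mm below the hinge, clear in front of the axle.
- tin: Closed paint tin 84 mm across and 100 mm high, a bystander. Origin: centre of its underside.
- screwdriver: Screwdriver with an orange handle lying on the bench, a bystander. Origin: underside of its middle.
- brush: Brush with a yellow handle lying on the bench, a bystander. Origin: underside of its middle.
Not all that is in view belongs to the job. Leave any blue or pink look-alike of the pin alone. What is shaped like the hub but orange is not meant.

How it is judged:
By the outcome, as a careful person would: the job done as asked, in the order asked, and still so for the second after the job is handed in, with the robot touching nothing.
It also fails if it takes over 72 s, if anything falls off the work surface, if the arm or the gripper's body presses on something with over 40 N, if the wrist force passes 120 N, or if a joint passes its speed limit or range.

ROBOT

A 6-joint arm with a two-finger parallel gripper is mounted at the origin on the work surface. World frame = base frame: x ahead of the robot, y to its left, z up, the work surface at z = 0. Lengths are in m, angles in degrees, forces in N, time in s.
With the tool pointing down it reaches from about 0.4 to 0.825 m from the base axis. Payload 7 kg.
Tool frame: the origin (TCP) lies on the centre line of the jaws, within the pads' length; the fingertips stand 11 mm ahead of it and the grasp point (between the pads) lies 8 mm behind it; z points along the fingers, y is the line along which they close (so a half turn about z gives the same grasp; the last joint's range is limited). The gripper opens to 88 mm and grips with 3 to 60 N. Pads are 19 mm wide; open, the fingers measure 130 mm over their backs; the gripper's body (78 mm by 193 mm) begins 47 mm behind the grasp point.
Start: joints at [-47.607, 20.546, 0.682, 0, -70.136, -16.507], TCP at [0.295, -0.607, 0.238] pointing down, gripper open.
Joint ranges: [-176.03, 176.03], [-82.01, 121.73], [-58.28, 71.71], [-173.87, 95.51], [-174.79, -0.11], [-173.66, 173.66]. Speed limits (degrees/s): [136.94, 136.94, 172.46, 180, 180, 180].

INTERFACE

Orientations are given as [roll, pitch, yaw] about the fixed x, y, z axes, in that order (R = Rz(yaw) Ry(pitch) Rx(roll)).
In Python, from plant import r, capture, camera_model, job gives the robot as it stands.
- The arm moves only by the tool drive_tool, never from a script. Its argument "increments" is a list that holds one entry, the list of rows, each a list of 5 numbers: the gripper's target within -1 to 1 (fully open at 1, half-way at 0, shut at -1), then the shift along the tool's x, y, z scaled (see below), then the turn about the tool's z scaled (see below). In form: [[[gripper, tx, ty, tz, roll], ...]]. A call has 1 to 5 rows; each row is the pose to reach, as a shift and turn from the pose commanded when the call began, along the tool's axes at that moment, turning the shorter way round; what a row does not reach only later rows make up. The controller multiplies each number of a shift by 120 mm and each number of a turn by 360 degrees. A row lasts 1/8 s, in which the tool goes at most 62.5 mm and 10.7 degrees, less where a joint would pass 70% of its speed; a pose out of reach is approached as far as the arm can. A call with a number of a shift or a turn outside -1 to 1 is refused whole. A call with a gripper value outside its range is refused whole. The fingers move at their own pace and stop on an object; "squeeze" is the grip in N (left out, the last holds). Time passes only in rows, so rows that repeat a pose let the fingers close. It gives the time, the measured TCP pose, the force, the opening and the grip force at its end, in the units of the state.
- r.get_state(): the state, without advancing time (a new reading comes with each control period).
- capture(name): name is "side" or "top"; returns the picture (384x512x3 uint8, red, green, blue); there is no depth.
- camera_model(name): a dict with "camera_matrix" (3x3 intrinsics, pixels), "k1" (the pictures are not rectified: a ray, as slopes to the right and down, at radius r is drawn at 1 + k1 r^2 times it, then the intrinsics apply), "rvec" (rotation vector, rad) and "tvec" (3), from world to camera coordinates, as OpenCV has them. Camera axes: x right, y down, z forward; pixel columns grow to the right and rows downward; lengths in m; the calibration is good to about 2 mm. A picture is of the moment at which its call begins. camera_model takes no time and is no camera call.
- job.close_job(): hands the job in; it is judged then, once.
The state is a dict: "time_s": time; "joints": joint angles; "qd": joint speeds; "joint_torque": joint torques, N m; "tcp_pos": TCP position; "eef_rot": TCP orientation; "contact_force": force on the tool from outside, world axes, zero at the start; "moment": the same for the moment, N m; "gripper_width": finger opening in m; "gripper_force": force on a finger pad.
Only numpy, scipy, OpenCV 4.12 (cv2) and the standard library are available. Lean on these libraries where they do the work, as an engineer would, in place of code of your own. Each camera call takes 0.05 s, during which the arm holds its last target. There are 200 camera calls.

## Working session

There is one attempt and no reset: what is moved stays moved. The work goes in short steps, Python scripts to look and compute and a tool call to move; the robot and the scene stay as the last step left them, time stands still between calls to the robot, and variables do not carry over. Pictures are saved under pics/ and viewed, at most 10 in all, crops included, and the job is handed in when it is done.

Besides the shell and the picture viewer there is one more tool, called by a JSON object that holds its "api" and its "payload", one argument or row to a line. drive_tool: Moves the arm, as the interface text tells. Its arguments: {"type":"object","properties":{"increments":{"type":"array"},"squeeze":{"type":"number"}},"required":["increments"]}

```bash
mkdir -p pics
cat > h.py <<'E'
import numpy as np, cv2
from plant import r, capture, camera_model, job
def cam(n):
    m=camera_model(n);K=np.array(m["camera_matrix"],float);R=cv2.Rodrigues(np.array(m["rvec"],float))[0];t=np.array(m["tvec"],float).ravel()
    return K,float(m["k1"]),R,t
def ray(n,u,v):
    K,k,R,t=cam(n);d=np.linalg.inv(K)@[u,v,1];p=d[:2].copy();q=p.copy()
    for _ in range(30):q=p/(1+k*(q@q))
    return -R.T@t, R.T@np.array([q[0],q[1],1])
def onz(n,u,v,z):
    o,d=ray(n,u,v);return o+d*(z-o[2])/d[2]
def proj(n,P):
    K,k,R,t=cam(n);c=R@np.array(P,float)+t;q=c[:2]/c[2];q=q*(1+k*(q@q));return (K@[q[0],q[1],1])[:2]
def tri(n1,p1,n2,p2):
    o1,d1=ray(n1,*p1);o2,d2=ray(n2,*p2);A=np.stack([d1,-d2],1);s=np.linalg.lstsq(A,o2-o1,rcond=None)[0]
    a=o1+s[0]*d1;b=o2+s[1]*d2;return (a+b)/2,np.linalg.norm(a-b)
def save(n,f,box=None,w=None):
    im=capture(n);np.save('pics/'+f+'.npy',im)
    if box: im=im[box[1]:box[3],box[0]:box[2]]
    if w: im=cv2.resize(im,(w,int(im.shape[0]*w/im.shape[1])),interpolation=cv2.INTER_CUBIC)
    cv2.imwrite('pics/'+f+'.png',im[:,:,::-1]);return im
E
python3 - <<'E'
from h import *
a=save('side','s0',w=800 and 768);b=save('top','t0',w=768)
for n in('side','top'):print(n,cam(n)[0].round(0).tolist(),ray(n,256,192))
print(r.get_state())
E
```

```text
side [[415.0, 0.0, 264.0], [0.0, 415.0, 199.0], [0.0, 0.0, 1.0]] (array([0.12348664, 1.0418882 , 0.72230715]), array([ 0.34182335, -0.81228666, -0.47325676]))
top [[435.0, 0.0, 255.0], [0.0, 435.0, 188.0], [0.0, 0.0, 1.0]] (array([ 0.34444989, -0.00195091,  1.20482742]), array([ 0.15491884, -0.01736099, -0.98780868]))
{'time_s': 0.1, 'joints': array([-4.76042267e+01,  2.05871201e+01,  6.37570707e-01, -1.66328412e-02,
       -7.01371967e+01, -1.65061342e+01]), 'qd': array([ 0.05165743, -0.02479615,  0.15451291,  0.06086198, -0.07116564,
       -0.01862611]), 'joint_torque': array([-4.90133272e-03, -5.84163022e+01,  2.93750149e+01,  7.01568961e+00,
        1.01316691e-02, -5.97570829e-05]), 'tcp_pos': array([ 0.29449695, -0.60687956,  0.2367112 ]), 'eef_rot': array([ 1.79912386e+02, -9.65591311e-03, -1.54116017e+02]), 'contact_force': array([-0.47408671,  0.22704283, -0.44894246]), 'moment': array([0.04070186, 0.00723784, 0.01118855]), 'gripper_force': 0.0, 'gripper_width': 0.08776145458237393}
```

View pics/s0.png

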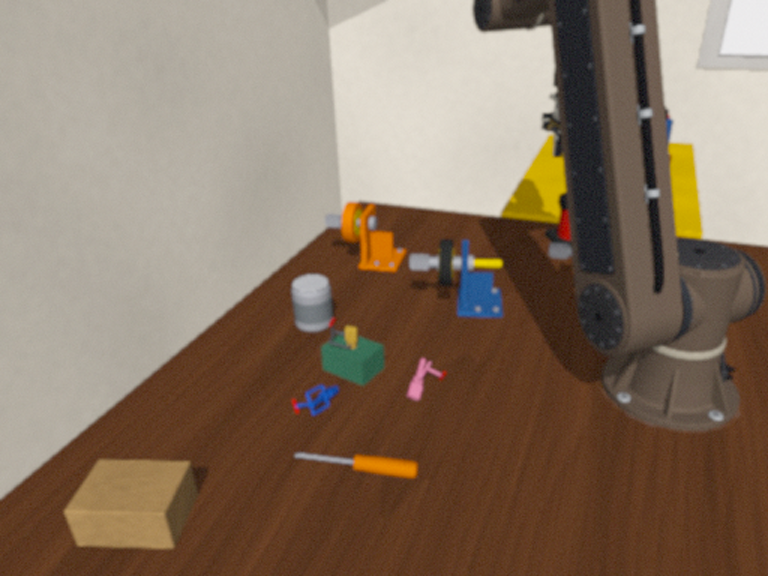

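View pics/t0.png

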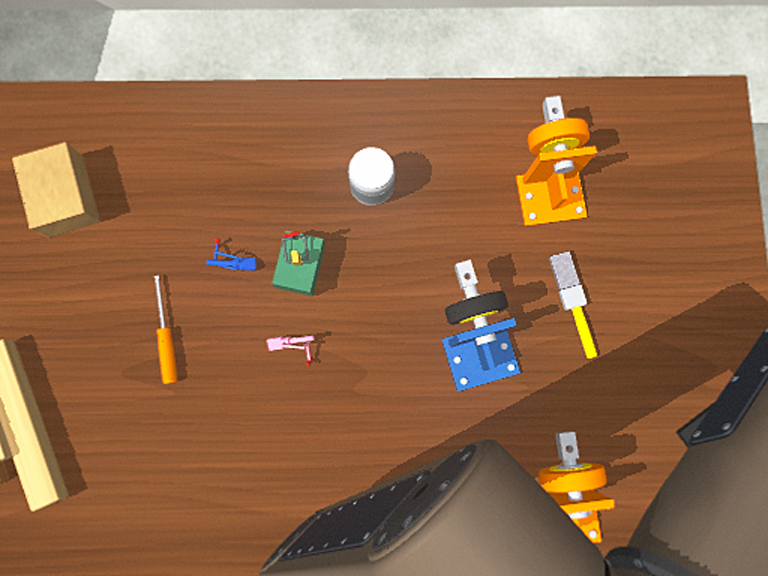

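The side view shows the arm clear of the scene, the green block with the pin at about (350,350) and the blue hub at about (440,265). In the top view the pin is at (295,252) with its loop pointing up. The axle end is at (465,270) with a dark hole. I'll measure on 6x crops next.

Run:
```python
from h import *
a=np.load('pics/t0.npy')
f=lambda x0,y0:cv2.resize(a[y0:y0+64,x0:x0+64],(400,400),interpolation=cv2.INTER_CUBIC)
im=np.hstack([f(170,142),f(282,160)])
cv2.imwrite('pics/c0.png',im[:,:,::-1])
h=cv2.cvtColor(a,cv2.COLOR_RGB2HSV)
def m(lo,hi,box):
    k=cv2.inRange(h,np.array(lo),np.array(hi));z=np.zeros_like(k);x0,y0,x1,y1=box;z[y0:y1,x0:x1]=k[y0:y1,x0:x1]
    ys,xs=np.nonzero(z);return xs,ys
for nm,lo,hi,b,z in[('grip',(20,120,120),(35,255,255),(180,150,220,200),.09),('thumb',(0,150,100),(8,255,255),(180,150,220,200),.11),('green',(65,80,30),(90,255,255),(175,150,225,200),.054)]:
    xs,ys=m(lo,hi,b);c=(xs.mean(),ys.mean());print(nm,len(xs),c,onz('top',*c,z))
    if nm=='green':print(cv2.boxPoints(cv2.minAreaRect(np.stack([xs,ys],1).astype(np.float32))))
```

```text
grip 35 (np.float64(195.94285714285715), np.float64(170.54285714285714)) [0.5782541  0.13428814 0.09      ]
thumb 26 (np.float64(194.07692307692307), np.float64(155.84615384615384)) [0.61279692 0.13685793 0.11      ]
green 811 (np.float64(198.33292231812578), np.float64(176.84093711467324)) [0.56843221 0.13217884 0.054     ]
[[180.75296 190.61179]
 [189.08237 153.12943]
 [215.23532 158.9412 ]
 [206.90591 196.42355]]
```

View pics/c0.png

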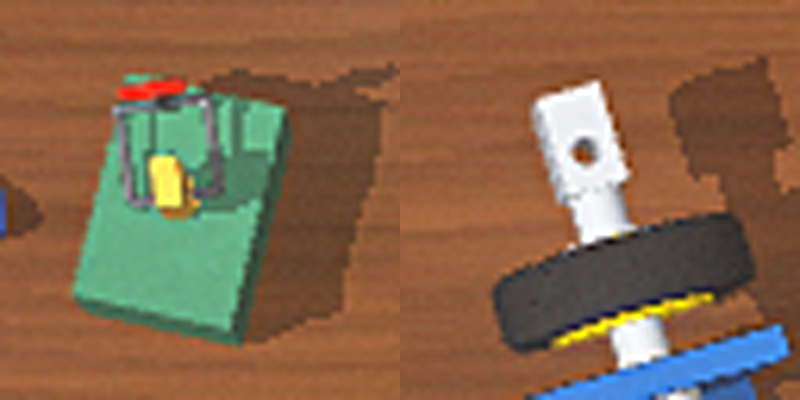

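The crop shows the pin loop pointing up-image (thumb bar from (120,93) to (187,86)) and the grip top at (168,181). The axle hole is at (584,151) and the axle edges lean up-left.

Run:
```python
from h import *
P=lambda x,y:(170+x/6.25-.42,142+y/6.25-.42)
Q=lambda x,y:(282+(x-400)/6.25-.42,160+y/6.25-.42)
ang=lambda a,b:np.degrees(np.arctan2(*(b-a)[[1,0]]))
o=lambda p,z:onz('top',*p,z)
# pin yaw: bar right->left is +y
print('bar',ang(o(P(187,86),.1),o(P(120,93),.1))-90,'wire',ang(o(P(205,97),.07),o(P(113,107),.07))-90)
print('grip top',o(P(166,180),.096))
g=[o(P(*p),.054) for p in((75,297),(238,335),(288,107),(125,75))]
print('green',np.mean(g,0),ang(g[0],g[3]),ang(g[1],g[2]),[np.linalg.norm(g[i]-g[i-1]) for i in range(4)])
print('hole',o(Q(584,152),.118))
c=[o(Q(*p),.118) for p in((537,103),(600,83),(628,180),(562,205))]
print('axle',ang(c[3],c[0]),ang(c[2],c[1]),np.linalg.norm(c[0]-c[1]),(c[0]+c[1])/2)
print('wheel', ang(o(Q(745,215),.158),o(Q(497,283),.158))-90)
```

```text
bar 5.391942518050655 wire 5.628881496453701
grip top [0.57742041 0.13304648 0.096     ]
green [0.57617192 0.13138673 0.054     ] -11.934192828440015 -12.1872517183953 [np.float64(0.09947082536393266), np.float64(0.071807172729708), np.float64(0.10190604744232432), np.float64(0.07220767379087231)]
hole [ 0.53370866 -0.16123419  0.118     ]
axle 11.624537301523509 13.726027971923351 0.027236979881463577 [ 0.55823684 -0.15582505  0.118     ]
wheel 14.502862161928391
```

{"api": "drive_tool", "payload": {
  "increments": [
    [[1,-0.963,0.902,0,0],[1,-0.963,0.902,0,0],[1,-0.963,0.902,0,0]]
  ]
}}

```text
time_s: 0.48
tcp_pos: [0.3517, -0.457, 0.2374]
eef_rot: [180.0, 0.0, -154.1]
contact_force: [0.5, 0.6, 1.0]
gripper_width: 0.0878
gripper_force: 0.0
```

{"api": "drive_tool", "payload": {
  "increments": [
    [[1,-0.963,0.902,0,0],[1,-0.963,0.902,0,0],[1,-0.963,0.902,0,0]]
  ]
}}

```text
time_s: 0.85
tcp_pos: [0.4085, -0.3092, 0.2376]
eef_rot: [180.0, 0.0, -154.0]
contact_force: [0.3, -0.3, 0.2]
gripper_width: 0.0878
gripper_force: 0.0
```

{"api": "drive_tool", "payload": {
  "increments": [
    [[1,-0.963,0.902,0,0],[1,-0.963,0.902,0,0],[1,-0.963,0.902,0,0]]
  ]
}}

```text
time_s: 1.23
tcp_pos: [0.4653, -0.1613, 0.2375]
eef_rot: [180.0, 0.0, -154.0]
contact_force: [-0.1, -0.7, 0.2]
gripper_width: 0.0877
gripper_force: 0.0
```

{"api": "drive_tool", "payload": {
  "increments": [
    [[1,-0.963,0.902,0,0],[1,-0.963,0.902,0,0],[1,-0.963,0.902,0,0]]
  ]
}}

```text
time_s: 1.6
tcp_pos: [0.522, -0.0133, 0.2373]
eef_rot: [180.0, -0.0, -154.0]
contact_force: [0.4, 0.3, -0.2]
gripper_width: 0.0876
gripper_force: 0.0
```

{"api": "drive_tool", "payload": {
  "increments": [
    [[1,-0.963,0.902,0,0],[1,-0.963,0.902,0,0],[1,-0.963,0.902,0,0],[1,-0.963,0.902,0,0]]
  ]
}}

```text
time_s: 2.1
tcp_pos: [0.5784, 0.134, 0.2364]
eef_rot: [180.0, -0.1, -154.0]
contact_force: [-0.5, -0.8, 0.3]
gripper_width: 0.0876
gripper_force: 0.0
```

{"api": "drive_tool", "payload": {
  "increments": [
    [[1,0,0,0,0.056],[1,0,0,0,0.056],[1,0,0,0,0.056],[1,0,0,0,0.056]]
  ]
}}

```text
time_s: 2.6
tcp_pos: [0.578, 0.1313, 0.2376]
eef_rot: [180.0, -0.0, -174.1]
contact_force: [0.0, -1.0, 0.4]
gripper_width: 0.0875
gripper_force: 0.0
```

{"api": "drive_tool", "payload": {
  "increments": [
    [[1,0,0,0.5,0],[1,0,0,0.8,0],[1,0,0,0.8,0]]
  ]
}}

```text
time_s: 2.98
tcp_pos: [0.5764, 0.1308, 0.139]
eef_rot: [-179.9, -0.3, -174.2]
contact_force: [-0.0, -0.3, 0.8]
gripper_width: 0.0873
gripper_force: 0.0
```

{"api": "drive_tool", "payload": {
  "increments": [
    [[1,0,0,0.4,0],[1,0,0,0.512,0],[1,0,0,0.512,0],[1,0,0,0.512,0]]
  ]
}}

```text
time_s: 3.48
tcp_pos: [0.5794, 0.1324, 0.0821]
eef_rot: [180.0, 0.1, -174.2]
contact_force: [-0.5, 0.1, 0.1]
gripper_width: 0.0878
gripper_force: 0.0
```

Run:
```python
from h import *
s=capture('side');t=capture('top');np.save('pics/t1.npy',t);np.save('pics/s1.npy',s)
f=lambda a,x0,y0:cv2.resize(a[y0:y0+64,x0:x0+64],(400,400),interpolation=cv2.INTER_CUBIC)
cv2.imwrite('pics/c1.png',np.hstack([f(s,200,195),f(t,165,130)])[:,:,::-1])
```

```text
(no output)
```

View pics/c1.png

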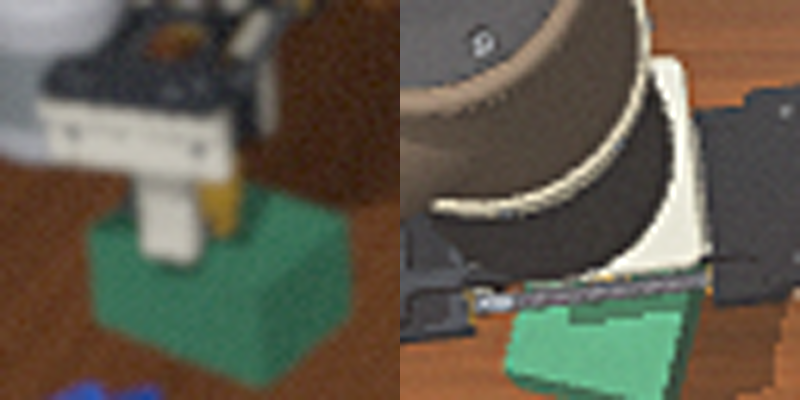

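The side crop shows the near finger at about (170,230) and the brass grip at about (222,200), just behind it and to the right. I'll check this against projections.

Run:
```python
from h import *
s=r.get_state();p=s['tcp_pos'];y=np.radians(6);ex=np.array([np.cos(y),np.sin(y),0]);ey=np.array([-np.sin(y),np.cos(y),0])
C=lambda P:((proj('side',P)-[200,195])+.42)*6.25
print(p)
for d in(44,65):
  print('finger tip',d,[C(p+ey*d/1e3+ex*w/1e3-[0,0,.011]).round() for w in(-9.5,9.5)])
q=np.array([.577,.132,.054])
print('grip edges top',[C(q+ex*w/1e3+[0,0,h/1e3]).round() for w in(-11,11) for h in (13,42)])
a=np.load('pics/s0.npy');h=cv2.cvtColor(a,cv2.COLOR_RGB2HSV)
k=cv2.inRange(h,np.array((18,120,120)),np.array((35,255,255)));k[:215]=0;k[240:]=0;k[:,:215]=0;k[:,250:]=0
ys,xs=np.nonzero(k);print('s0 grip px',xs.min(),xs.max(),ys.min(),ys.max(),xs.mean(),ys.mean(),'pred',proj('side',q+[0,0,.028]))
ht=cv2.cvtColor(np.load('pics/t0.npy'),cv2.COLOR_RGB2HSV);
print(tri('side',(xs.mean(),ys.mean()),'top',(196,170.6)))
```

```text
[0.57917516 0.13236816 0.081893  ]
finger tip 44 [array([205., 246.]), array([165., 241.])]
finger tip 65 [array([190., 272.]), array([149., 267.])]
grip edges top [array([243., 202.]), array([240., 148.]), array([198., 196.]), array([194., 143.])]
s0 grip px 229 238 217 231 233.7 223.22727272727272 pred [234.58949594 222.01143743]
(array([0.57947765, 0.13514475, 0.0794495 ]), np.float64(0.0017117662039674178))
```

Projections agree within 2 mm, so I'll close gently.

{"api": "drive_tool", "payload": {
  "increments": [
    [[-1,0,0,0,0],[-1,0,0,0,0],[-1,0,0,0,0],[-1,0,0,0,0],[-1,0,0,0,0]]
  ],
  "squeeze": 10
}}

```text
time_s: 4.2
tcp_pos: [0.5782, 0.1319, 0.0801]
eef_rot: [-180.0, -0.0, -174.3]
contact_force: [-0.4, 0.2, -0.2]
gripper_width: 0.0433
gripper_force: 0.0
```

{"api": "drive_tool", "payload": {
  "increments": [
    [[-1,0,0,0,0],[-1,0,0,0,0],[-1,0,0,0,0]]
  ],
  "squeeze": 40
}}

```text
time_s: 4.58
tcp_pos: [0.5783, 0.1321, 0.0802]
eef_rot: [180.0, 0.0, -174.3]
contact_force: [0.1, 1.8, 1.4]
gripper_width: 0.0131
gripper_force: 0.9
```

{"api": "drive_tool", "payload": {
  "increments": [
    [[-1,0,0,0,0],[-1,0,0,0,0],[-1,0,0,0,0]]
  ]
}}

```text
time_s: 4.95
tcp_pos: [0.5783, 0.1321, 0.0802]
eef_rot: [180.0, 0.0, -174.3]
contact_force: [-0.8, 2.3, -0.1]
gripper_width: 0.0122
gripper_force: 40.0
```

```bash
python3 -c "
from h import *
s=r.get_state();print(s['tcp_pos'],s['contact_force'],s['moment'],s['gripper_width'],s['gripper_force'])"
```

```text
[0.57834739 0.13209542 0.08020679] [-0.7655061   2.29120903 -0.07648013] [ 0.68483221 -0.07779962  0.02183295] 0.012173345673659682 39.99980807304382
```

{"api": "drive_tool", "payload": {
  "increments": [
    [[-1,0,0,-0.1,0],[-1,0,0,-0.25,0],[-1,0,0,-0.45,0],[-1,0,0,-0.9,0],[-1,0,0,-1,0]]
  ]
}}

```text
time_s: 5.58
tcp_pos: [0.5796, 0.132, 0.2047]
eef_rot: [179.9, 0.3, -174.2]
contact_force: [-0.3, 0.4, -1.8]
gripper_width: 0.0118
gripper_force: 40.0
```

{"api": "drive_tool", "payload": {
  "increments": [
    [[-1,0,0,-0.25,0],[-1,0,0,-0.25,0],[-1,0,0,-0.25,0]]
  ]
}}

```text
time_s: 5.95
tcp_pos: [0.5774, 0.1315, 0.2293]
eef_rot: [-180.0, -0.1, -174.3]
contact_force: [-0.1, -0.5, -2.4]
gripper_width: 0.0116
gripper_force: 40.0
```

Run:
```python
from h import *
print(r.get_state()['moment'],r.get_state()['tcp_pos'])
s=capture('side');t=capture('top');np.save('pics/t2.npy',t);np.save('pics/s2.npy',s)
f=lambda a,x0,y0:cv2.resize(a[y0:y0+64,x0:x0+64],(400,400),interpolation=cv2.INTER_CUBIC)
cv2.imwrite('pics/c2.png',np.hstack([f(s,200,165),f(s,260,145)])[:,:,::-1])
```

```text
[-0.00093596  0.0380646   0.03830584] [0.57744046 0.1315345  0.22932371]
```

View pics/c2.png

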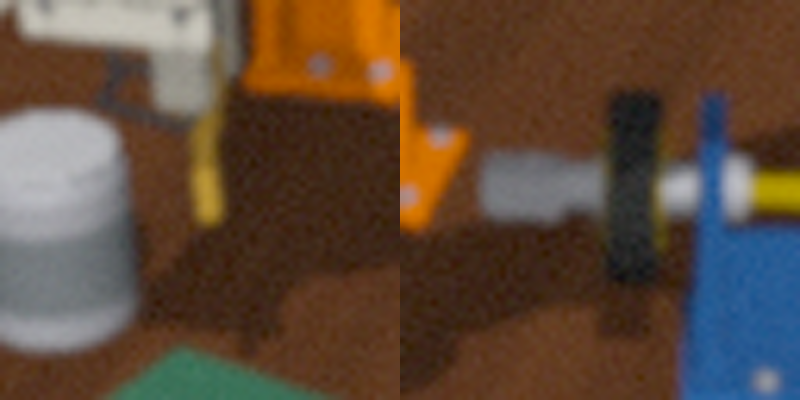

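The side crop shows the pin hanging upright with its tip at about (209,224) and the loop forward. The axle end face is at x≈482 and its top at y≈150 in the right crop. Next I'll get a subpixel hole position and the pin's offset in the grip.

Run:
```python
from h import *
t=np.load('pics/t0.npy');g=cv2.cvtColor(t,cv2.COLOR_RGB2GRAY).astype(float)
x0,y0=305,178;w=g[y0:y0+14,x0:x0+14];print(w.astype(int))
for n in('t2',):
  g2=cv2.cvtColor(np.load('pics/t2.npy'),cv2.COLOR_RGB2GRAY)[y0:y0+14,x0:x0+14];print(g2)
s=np.load('pics/s2.npy');h=cv2.cvtColor(s,cv2.COLOR_RGB2HSV)
k=cv2.inRange(h,np.array((18,100,70)),np.array((35,255,255)));k[:183]=0;k[205:]=0;k[:,:225]=0;k[:,242:]=0
ys,xs=np.nonzero(k)
for v in range(186,203):
  if (ys==v).any():print(v,xs[ys==v].min(),xs[ys==v].max(),end=' ; ')
p=r.get_state()['tcp_pos'];print()
for v in(186,190,194,198,201):
  sel=(ys==v)
  if sel.any():
    o,d=ray('side',xs[sel].mean(),v);q=o+d*(p[1]-o[1])/d[1];print(v,q-p)
```

```text
[[251 241 240 239 240 237 235 237 241 247 178  92 103 109]
 [236 244 237 238 237 239 238 236 239 243 224  84  99 105]
 [215 242 238 237 239 241 240 240 241 242 253  77  94  97]
 [195 245 239 240 242 250 245 246 246 244 248 174  85  97]
 [178 247 241 242 245 159  93 154 217 246 244 170  83  97]
 [178 212 244 246 189  90  99 108 185 250 245 253  81  91]
 [185 220 246 245 165  81  94 103 175 231 244 250 180  96]
 [158 177 247 247 231  87  91  92 164 247 242 245 175  96]
 [144 177 216 248 247 240 170 186 247 241 239 244 253  84]
 [104 184 218 246 242 244 246 248 244 240 240 244 252 186]
 [106 184 174 248 243 240 238 240 240 242 244 252 254 143]
 [109 143 175 216 245 240 238 240 240 242 187 198  97  98]
 [107 126 181 222 251 243 214 242 213 229 209 155 104 110]
 [109 114 183 153 191 181 252 251 244 236 222 180 127 106]]
[[197 187 185 182 186 181 177 181 186 188 128  71  80  80]
 [173 187 180 182 182 184 183 181 179 185 161  62  76  76]
 [146 190 183 179 183 187 183 184 183 184 191  57  72  72]
 [130 189 187 184 184 189 186 185 190 187 186 125  64  73]
 [113 192 187 184 181 142 110 111 145
[... 348 characters left out ...]
87 185 187 185 189 189 130]
 [112 112 107 148 191 186 182 182 190 185 160 168 106 112]
 [115 116 114 154 195 187 162 180 163 178 169 157 108 110]
 [112 116 113 110 163 136 168 181 189 181 174 170 135 112]]
186 230 234 ; 187 231 234 ; 188 231 234 ; 189 230 235 ; 190 230 234 ; 191 231 234 ; 192 231 235 ; 193 230 235 ; 194 230 235 ; 195 230 235 ; 196 231 235 ; 197 231 235 ; 198 231 235 ; 199 231 235 ; 200 231 234 ; 201 234 234 ; 
186 [-5.03862970e-05 -5.55111512e-17 -3.00954231e-02]
190 [ 8.18388792e-04 -5.55111512e-17 -4.26939913e-02]
194 [ 1.51766668e-04 -5.55111512e-17 -5.51731235e-02]
198 [-5.22124227e-04 -1.66533454e-16 -6.77810602e-02]
201 [-2.97782278e-03 -1.66533454e-16 -7.69767896e-02]
```

Run:
```python
from h import *
H=onz('top',311.35,183.76,.118);print('hole',H)
y=np.radians(13.5);ex=np.array([np.cos(y),np.sin(y),0]);ey=np.array([-np.sin(y),np.cos(y),0])
for v in(150,222):
  z=.118 if v==150 else .092
  for w in(13,-13):print(((proj('side',H+ex*.026+ey*w/1e3-[0,0,.118-z])-[260,145])+.42)*6.25)
p=r.get_state()['tcp_pos'];d=H-p;print('delta',d)
a=np.radians(-174.3);print('tool',d[0]*np.cos(a)+d[1]*np.sin(a),d[0]*np.sin(a)-d[1]*np.cos(a))
# top-camera consistency: pin grip in t0 subpixel
h=cv2.cvtColor(np.load('pics/t0.npy'),cv2.COLOR_RGB2HSV)
```

```text
hole [ 0.53405782 -0.16208774  0.118     ]
[ 85.82790784 173.42197736]
[ 90.94223933 152.89445242]
[ 86.4971845  216.66505084]
[ 91.55510255 195.64345355]
delta [-0.04338408 -0.29361103 -0.11085644]
tool 0.07233094447209648 -0.2878503908243925
```

{"api": "drive_tool", "payload": {
  "increments": [
    [[-1,0.1,-0.4,0,0],[-1,0.201,-0.8,0,0],[-1,0.201,-0.8,0,0]]
  ]
}}

```text
time_s: 6.42
tcp_pos: [0.5625, 0.0312, 0.2292]
eef_rot: [-180.0, -0.1, -174.4]
contact_force: [-0.1, 0.7, -1.7]
gripper_width: 0.0117
gripper_force: 40.0
```

{"api": "drive_tool", "payload": {
  "increments": [
    [[-1,0.1,-0.4,0,0],[-1,0.201,-0.8,0,0],[-1,0.201,-0.8,0,0]]
  ]
}}

```text
time_s: 6.8
tcp_pos: [0.5485, -0.0661, 0.2293]
eef_rot: [-180.0, -0.1, -174.4]
contact_force: [0.5, -0.5, -2.6]
gripper_width: 0.0118
gripper_force: 40.0
```

{"api": "drive_tool", "payload": {
  "increments": [
    [[-1,0.1,-0.4,0,0],[-1,0.2,-0.75,0,-0.0217],[-1,0.2,-0.8,0,-0.0217],[-1,0.2,-0.8,0,-0.0217],[-1,0.2,-0.8,0,-0.0217]]
  ]
}}

```text
time_s: 7.42
tcp_pos: [0.5353, -0.1608, 0.2298]
eef_rot: [180.0, -0.0, -166.4]
contact_force: [0.2, -0.0, -1.7]
gripper_width: 0.0119
gripper_force: 40.0
```

{"api": "drive_tool", "payload": {
  "increments": [
    [[-1,0,0,0.15,0],[-1,0,0,0.15,0],[-1,0,0,0.15,0]]
  ]
}}

```text
time_s: 7.8
tcp_pos: [0.5355, -0.1614, 0.2126]
eef_rot: [-180.0, 0.0, -166.4]
contact_force: [-0.1, 0.2, -0.2]
gripper_width: 0.0116
gripper_force: 40.0
```

Run:
```python
from h import *
st=r.get_state();print(st['moment'],st['tcp_pos'],st['eef_rot'])
s=np.mean([capture('side').astype(float) for _ in range(4)],0).astype(np.uint8);t=capture('top');np.save('pics/t3.npy',t);np.save('pics/s3.npy',s)
f=lambda a,x0,y0:cv2.resize(a[y0:y0+64,x0:x0+64],(400,400),interpolation=cv2.INTER_CUBIC)
cv2.imwrite('pics/c3.png',np.hstack([f(s,255,130),f(t,280,150)])[:,:,::-1])
```

```text
[ 0.00761806 -0.02106963  0.01519579] [ 0.53549852 -0.16135705  0.21262587] [-1.79981391e+02  1.53514671e-02 -1.66412447e+02]
```

View pics/c3.png

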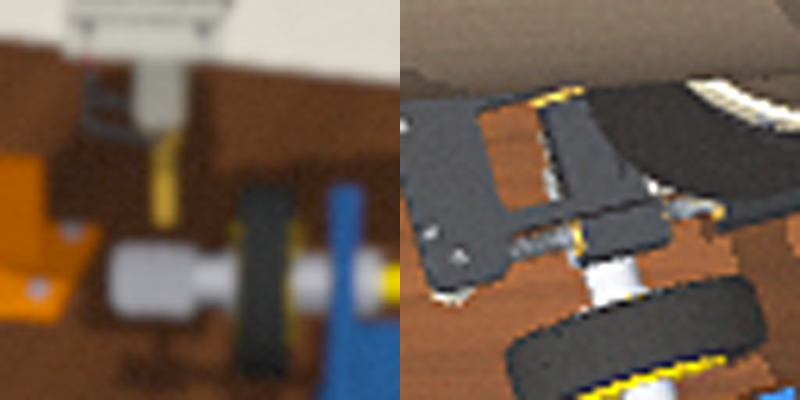

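The side crop shows the pin tip at (165,225), close above the axle (block from x=110 to about 198). I'll quantify the along-axle offset from profiles.

Run:
```python
from h import *
s=np.load('pics/s3.npy').astype(float)
y=np.radians(13.5);ex=np.array([np.cos(y),np.sin(y),0]);ey=np.array([-np.sin(y),np.cos(y),0])
p=r.get_state()['tcp_pos']
# axle left edge: blue channel profile rows around middle
rows=range(171,179);pr=s[rows,262:300,2].mean(0);print('axle B',pr.astype(int))
hi=pr[12:20].mean();lo=pr[2:6].mean();i=np.nonzero(pr>(hi+lo)/2)[0][0];f=i-(pr[i]-(hi+lo)/2)/(pr[i]-pr[i-1]);print('edge',262+f)
q=s[155:163,270:295,0].mean(0)-s[155:163,270:295,2].mean(0);print('shank R-B',q.astype(int));q=np.clip(q-np.median(q)-12,0,None);u=270+(q*np.arange(25)).sum()/q.sum();print('shank c',u)
vm=(174.5);
# predicted for pin axis at tcp, hole directly below tcp
sh=proj('side',p-[0,0,.06]);e=proj('side',[p[0],p[1],.105]+ex*.026+ey*.013)
print('pred shank',sh,'pred edge if hole under tcp',e)
e2=proj('side',[p[0],p[1],.105]+ex*.027+ey*.013);print('px/mm',e2[0]-e[0])
```

```text
axle B [ 39  10   0   1   7  15  16  18  22  34  84 132 155 162 161 161 161 160
 160 161 161 160 160 157 155 154 154 155 156 150 118  71  49  48  49  49
  50  48]
edge 271.9874055415617
shank R-B [ 37  39  37  38  39  39  37  39  49  81 109 114  98  65  45  38  38  42
  40  44  45  45  41  35  28]
shank c 280.78862275449103
pred shank [280.95202223 161.53551553] pred edge if hole under tcp [273.00465754 175.78525596]
px/mm -0.2940348755582818
```

{"api": "drive_tool", "payload": {
  "increments": [
    [[-1,0,-0.003,0.1,0],[-1,-0.005,-0.003,0.165,0],[-1,-0.005,-0.003,0.175,0],[-1,-0.005,-0.003,0.175,0],[-1,-0.005,-0.003,0.175,0]]
  ]
}}

```text
time_s: 8.68
tcp_pos: [0.5359, -0.1621, 0.1914]
eef_rot: [-180.0, 0.0, -166.5]
contact_force: [0.1, -0.3, -2.1]
gripper_width: 0.0118
gripper_force: 40.0
```

{"api": "drive_tool", "payload": {
  "increments": [
    [[-1,0,0,0.01,0],[-1,0,0,0.016,0],[-1,0,0,0.016,0]]
  ]
}}

```text
time_s: 9.05
tcp_pos: [0.5357, -0.1621, 0.1892]
eef_rot: [180.0, -0.0, -166.5]
contact_force: [0.6, -0.0, -2.0]
gripper_width: 0.0119
gripper_force: 40.0
```

{"api": "drive_tool", "payload": {
  "increments": [
    [[-1,0,0,0.006,0],[-1,0,0,0.012,0],[-1,0,0,0.012,0]]
  ]
}}

```text
time_s: 9.43
tcp_pos: [0.5357, -0.1621, 0.1877]
eef_rot: [180.0, -0.0, -166.5]
contact_force: [0.4, -0.2, -2.1]
gripper_width: 0.0113
gripper_force: 40.0
```

{"api": "drive_tool", "payload": {
  "increments": [
    [[-1,0,0,0.01,0],[-1,0,0,0.017,0],[-1,0,0,0.017,0]]
  ]
}}

```text
time_s: 9.8
tcp_pos: [0.5357, -0.1621, 0.1856]
eef_rot: [180.0, -0.0, -166.5]
contact_force: [1.0, 0.1, -1.2]
gripper_width: 0.0123
gripper_force: 40.0
```

{"api": "drive_tool", "payload": {
  "increments": [
    [[-1,0,0,0.01,0],[-1,0,0,0.017,0],[-1,0,0,0.017,0]]
  ]
}}

```text
time_s: 10.18
tcp_pos: [0.5356, -0.1621, 0.1835]
eef_rot: [180.0, -0.0, -166.5]
contact_force: [-0.5, 0.3, -1.5]
gripper_width: 0.0118
gripper_force: 40.0
```

{"api": "drive_tool", "payload": {
  "increments": [
    [[-1,0,0,0.02,0],[-1,0,0,0.04,0],[-1,0,0,0.06,0],[-1,0,0,0.08,0],[-1,0,0,0.08,0]]
  ]
}}

```text
time_s: 10.8
tcp_pos: [0.5356, -0.1621, 0.1738]
eef_rot: [180.0, -0.0, -166.5]
contact_force: [0.5, 0.2, -1.4]
gripper_width: 0.0116
gripper_force: 40.0
```

{"api": "drive_tool", "payload": {
  "increments": [
    [[-1,0,0,0.02,0],[-1,0,0,0.04,0],[-1,0,0,0.06,0],[-1,0,0,0.08,0],[-1,0,0,0.08,0]]
  ]
}}

```text
time_s: 11.42
tcp_pos: [0.5356, -0.1621, 0.1642]
eef_rot: [180.0, -0.0, -166.5]
contact_force: [-0.4, 0.2, -1.4]
gripper_width: 0.0116
gripper_force: 40.0
```

{"api": "drive_tool", "payload": {
  "increments": [
    [[-1,0,0,0.02,0],[-1,0,0,0.04,0],[-1,0,0,0.06,0],[-1,0,0,0.08,0],[-1,0,0,0.08,0]]
  ]
}}

```text
time_s: 12.05
tcp_pos: [0.5356, -0.1621, 0.1546]
eef_rot: [180.0, -0.0, -166.5]
contact_force: [0.5, 0.5, -0.9]
gripper_width: 0.0116
gripper_force: 40.0
```

{"api": "drive_tool", "payload": {
  "increments": [
    [[-1,0,0,0.02,0],[-1,0,0,0.04,0],[-1,0,0,0.06,0],[-1,0,0,0.07,0],[-1,0,0,0.07,0]]
  ]
}}

```text
time_s: 12.68
tcp_pos: [0.5357, -0.1621, 0.1464]
eef_rot: [180.0, -0.0, -166.5]
contact_force: [0.1, -0.3, -2.0]
gripper_width: 0.0117
gripper_force: 40.0
```

{"api": "drive_tool", "payload": {
  "increments": [
    [[-1,0,0,0.005,0],[-1,0,0,0.009,0],[-1,0,0,0.013,0],[-1,0,0,0.013,0]]
  ]
}}

```text
time_s: 13.18
tcp_pos: [0.5357, -0.1621, 0.1449]
eef_rot: [180.0, -0.0, -166.5]
contact_force: [-0.1, 0.2, -2.4]
gripper_width: 0.0114
gripper_force: 40.0
```

{"api": "drive_tool", "payload": {
  "increments": [
    [[-1,0,0,0.004,0],[-1,0,0,0.008,0],[-1,0,0,0.008,0]]
  ]
}}

```text
time_s: 13.55
tcp_pos: [0.5358, -0.1621, 0.1442]
eef_rot: [-180.0, 0.0, -166.5]
contact_force: [-0.9, 0.7, 1.3]
gripper_width: 0.0124
gripper_force: 40.0
```

{"api": "drive_tool", "payload": {
  "increments": [
    [[-1,0,0,0.004,0],[-1,0,0,0.004,0]]
  ]
}}

```text
time_s: 13.8
tcp_pos: [0.5358, -0.1621, 0.1441]
eef_rot: [-180.0, 0.0, -166.4]
contact_force: [-2.6, 1.9, 4.9]
gripper_width: 0.0119
gripper_force: 40.0
```

{"api": "drive_tool", "payload": {
  "increments": [
    [[1,0,0,-0.004,0],[1,0,0,-0.004,0],[1,0,0,-0.004,0],[1,0,0,-0.004,0],[1,0,0,-0.004,0]]
  ]
}}

```text
time_s: 14.42
tcp_pos: [0.5357, -0.1621, 0.1439]
eef_rot: [180.0, -0.0, -166.5]
contact_force: [-0.8, 0.1, 0.4]
gripper_width: 0.0562
gripper_force: 0.0
```

{"api": "drive_tool", "payload": {
  "increments": [
    [[1,0,0,0,0],[1,0,0,-0.1,0],[1,0,0,-0.4,0],[1,0,0,-0.6,0],[1,0,0,-0.6,0]]
  ]
}}

```text
time_s: 15.05
tcp_pos: [0.5371, -0.1623, 0.2191]
eef_rot: [-179.9, 0.3, -166.4]
contact_force: [-0.1, -0.2, -0.1]
gripper_width: 0.0876
gripper_force: 0.0
```

Run:
```python
from h import *
st=r.get_state();print(st['gripper_width'],st['tcp_pos'],st['contact_force'])
s=np.mean([capture('side').astype(float) for _ in range(4)],0).astype(np.uint8);t=capture('top');np.save('pics/t4.npy',t);np.save('pics/s4.npy',s)
f=lambda a,x0,y0:cv2.resize(a[y0:y0+64,x0:x0+64],(400,400),interpolation=cv2.INTER_CUBIC)
cv2.imwrite('pics/c4.png',np.hstack([f(s,250,140),f(t,280,140)])[:,:,::-1])
```

```text
0.08762809794383399 [ 0.53711385 -0.16225335  0.21907061] [-0.05099189 -0.20173946 -0.14066143]
```

View pics/c4.png

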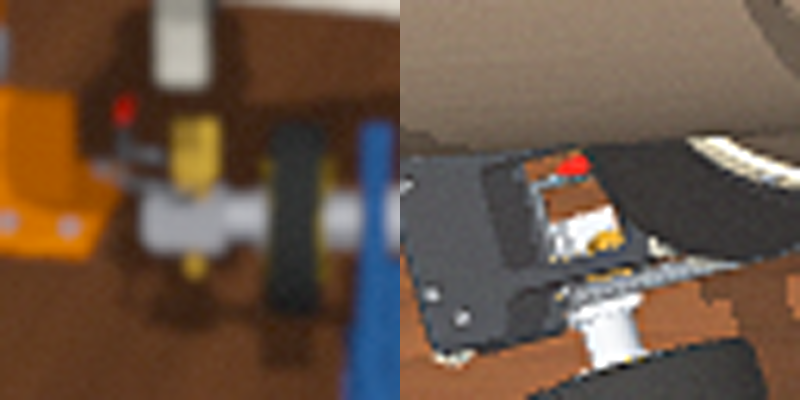

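The pin is seated with its tip protruding below and the loop towards the free end. The red thumb bar is at side-crop (125,108).

Run:
```python
from h import *
y=np.radians(13.5);ex=np.array([np.cos(y),np.sin(y),0]);ey=np.array([-np.sin(y),np.cos(y),0])
pin=np.array([.5357,-.1621,.118])
s=np.load('pics/s4.npy');h=cv2.cvtColor(s,cv2.COLOR_RGB2HSV)
k=cv2.inRange(h,np.array((0,120,80)),np.array((8,255,255)))|cv2.inRange(h,np.array((172,120,80)),np.array((180,255,255)));k[:150]=0;k[165:]=0;k[:,:262]=0;k[:,278:]=0
ys,xs=np.nonzero(k);u=(xs.mean(),ys.mean());print(len(xs),u)
o,d=ray('side',*u);t=((pin-o)@ey)/(d@ey);P=o+t*d;q=P-pin;print('thumb x,z rel pin',q@ex*1e3,q[2]*1e3)
a=np.arctan2(q@ex,-(q[2]-.008));print('r',np.hypot(q@ex,q[2]-.008),'joint',a-.89)
```

```text
20 (np.float64(269.55), np.float64(157.25))
thumb x,z rel pin 37.80580454191081 48.82524749503692
r 0.05564152846653461 joint 1.5045757665412869
```

{"api": "drive_tool", "payload": {
  "increments": [
    [[-1,-0.2,0,0,0],[-1,-0.367,0,0,0],[-1,-0.367,0,0,0],[-1,-0.367,0,0,0],[-1,-0.367,0,0,0]]
  ],
  "squeeze": 10
}}

```text
time_s: 15.92
tcp_pos: [0.5779, -0.1519, 0.2159]
eef_rot: [180.0, -0.0, -166.5]
contact_force: [-0.6, -0.6, -0.1]
gripper_width: 0.0432
gripper_force: 0.0
```

{"api": "drive_tool", "payload": {
  "increments": [
    [[-1,0,0,0,0],[-1,0,0,0,0],[-1,0,0,0,0],[-1,0,0,0,0],[-1,0,0,0,0]]
  ]
}}

```text
time_s: 16.55
tcp_pos: [0.5786, -0.1518, 0.216]
eef_rot: [-180.0, 0.0, -166.5]
contact_force: [0.5, 0.1, 0.9]
gripper_width: 0.0007
gripper_force: 0.0
```

{"api": "drive_tool", "payload": {
  "increments": [
    [[-1,0,0,0.1,0],[-1,0,0,0.2,0],[-1,0,0,0.25,0],[-1,0,0,0.25,0]]
  ]
}}

```text
time_s: 17.05
tcp_pos: [0.5782, -0.1518, 0.1851]
eef_rot: [180.0, -0.1, -166.5]
contact_force: [-0.5, 0.1, 0.0]
gripper_width: 0.0004
gripper_force: 0.0
```

{"api": "drive_tool", "payload": {
  "increments": [
    [[-1,0,0,0.03,0],[-1,0,0,0.06,0],[-1,0,0,0.09,0],[-1,-0.01,0,0.12,0],[-1,-0.02,0,0.15,0]]
  ]
}}

```text
time_s: 17.68
tcp_pos: [0.5805, -0.1512, 0.1675]
eef_rot: [180.0, -0.0, -166.5]
contact_force: [0.3, 0.2, 0.2]
gripper_width: 0.0007
gripper_force: 0.4
```

{"api": "drive_tool", "payload": {
  "increments": [
    [[-1,-0.01,0,0.03,0],[-1,-0.02,0,0.06,0],[-1,-0.02,0,0.09,0],[-1,-0.03,0,0.12,0],[-1,-0.03,0,0.15,0]]
  ]
}}

```text
time_s: 18.3
tcp_pos: [0.5844, -0.1504, 0.1496]
eef_rot: [180.0, -0.0, -166.5]
contact_force: [-0.1, 0.4, 1.4]
gripper_width: 0.0004
gripper_force: 0.2
```

{"api": "drive_tool", "payload": {
  "increments": [
    [[-1,0,0,0.03,0],[-1,-0.005,0,0.06,0],[-1,-0.01,0,0.09,0],[-1,-0.015,0,0.12,0],[-1,-0.015,0,0.13,0]]
  ]
}}

```text
time_s: 18.92
tcp_pos: [0.5861, -0.1499, 0.1341]
eef_rot: [180.0, -0.0, -166.5]
contact_force: [-0.3, -0.2, 1.0]
gripper_width: 0.0001
gripper_force: 0.5
```

{"api": "drive_tool", "payload": {
  "increments": [
    [[-1,0,0,0.005,0],[-1,0,0,0.01,0],[-1,0,0,0.015,0],[-1,0,0,0.02,0],[-1,0,0,0.025,0]]
  ]
}}

```text
time_s: 19.55
tcp_pos: [0.5864, -0.1499, 0.1315]
eef_rot: [-180.0, 0.0, -166.5]
contact_force: [-0.0, 0.6, 0.7]
gripper_width: 0.0008
gripper_force: 0.7
```

{"api": "drive_tool", "payload": {
  "increments": [
    [[-1,0,0,0.005,0],[-1,0,0,0.01,0],[-1,0,0,0.015,0],[-1,0,0,0.02,0],[-1,0,0,0.025,0]]
  ]
}}

```text
time_s: 20.18
tcp_pos: [0.5863, -0.1499, 0.1284]
eef_rot: [-180.0, 0.0, -166.5]
contact_force: [1.1, 1.0, 2.3]
gripper_width: -0.0
gripper_force: 1.0
```

{"api": "drive_tool", "payload": {
  "increments": [
    [[-1,0,0,0.004,0],[-1,0,0,0.008,0],[-1,0,0,0.012,0],[-1,0,0,0.016,0]]
  ]
}}

```text
time_s: 20.68
tcp_pos: [0.5862, -0.15, 0.1264]
eef_rot: [-180.0, 0.0, -166.5]
contact_force: [1.1, 0.6, 2.6]
gripper_width: 0.0007
gripper_force: 1.1
```

{"api": "drive_tool", "payload": {
  "increments": [
    [[-1,0,0,0.004,0],[-1,0,0,0.008,0],[-1,0,0,0.012,0],[-1,0,0,0.016,0]]
  ]
}}

```text
time_s: 21.18
tcp_pos: [0.5862, -0.15, 0.1246]
eef_rot: [-180.0, 0.0, -166.5]
contact_force: [1.3, 0.7, 2.7]
gripper_width: 0.0006
gripper_force: 1.4
```

{"api": "drive_tool", "payload": {
  "increments": [
    [[-1,0,0,0.004,0],[-1,0,0,0.008,0],[-1,0,0,0.012,0],[-1,0,0,0.016,0]]
  ]
}}

```text
time_s: 21.68
tcp_pos: [0.5862, -0.15, 0.1228]
eef_rot: [-180.0, 0.0, -166.5]
contact_force: [1.1, 1.0, 5.1]
gripper_width: 0.0003
gripper_force: 2.3
```

{"api": "drive_tool", "payload": {
  "increments": [
    [[-1,0,0,0.004,0],[-1,0,0,0.008,0],[-1,0,0,0.012,0],[-1,0,0,0.016,0]]
  ]
}}

```text
time_s: 22.18
tcp_pos: [0.586, -0.15, 0.1206]
eef_rot: [180.0, -0.0, -166.5]
contact_force: [1.0, 1.6, 5.2]
gripper_width: 0.0004
gripper_force: 2.6
```

{"api": "drive_tool", "payload": {
  "increments": [
    [[-1,0,0,0.004,0],[-1,0,0,0.008,0],[-1,0,0,0.012,0],[-1,0,0,0.016,0]]
  ]
}}

```text
time_s: 22.68
tcp_pos: [0.5858, -0.1501, 0.1187]
eef_rot: [180.0, -0.0, -166.5]
contact_force: [0.0, 0.7, 6.0]
gripper_width: 0.0007
gripper_force: 2.9
```

{"api": "drive_tool", "payload": {
  "increments": [
    [[-1,0,0,0.005,0],[-1,0,0,0.01,0],[-1,0,0,0.015,0],[-1,0,0,0.02,0],[-1,0,0,0.025,0]]
  ]
}}

```text
time_s: 23.3
tcp_pos: [0.585, -0.1502, 0.1152]
eef_rot: [180.0, -0.1, -166.5]
contact_force: [-2.1, -1.4, 3.6]
gripper_width: 0.001
gripper_force: 1.8
```

{"api": "drive_tool", "payload": {
  "increments": [
    [[-1,0,0,0.005,0],[-1,0,0,0.01,0],[-1,0,0,0.015,0],[-1,0,0,0.02,0],[-1,0,0,0.025,0]]
  ]
}}

```text
time_s: 23.92
tcp_pos: [0.586, -0.15, 0.1127]
eef_rot: [180.0, -0.0, -166.5]
contact_force: [-2.4, -1.3, 4.0]
gripper_width: 0.0001
gripper_force: 1.6
```

{"api": "drive_tool", "payload": {
  "increments": [
    [[-1,0,0,0.005,0],[-1,0,0,0.01,0],[-1,0,0,0.015,0],[-1,0,0,0.02,0],[-1,0,0,0.025,0]]
  ]
}}

```text
time_s: 24.55
tcp_pos: [0.5863, -0.1499, 0.1096]
eef_rot: [180.0, 0.0, -166.5]
contact_force: [-1.1, -0.8, 1.7]
gripper_width: 0.0005
gripper_force: 0.7
```

{"api": "drive_tool", "payload": {
  "increments": [
    [[-1,0,0,0.004,0],[-1,0,0,0.008,0],[-1,0,0,0.012,0],[-1,0,0,0.016,0]]
  ]
}}

```text
time_s: 25.05
tcp_pos: [0.5862, -0.1499, 0.1078]
eef_rot: [180.0, 0.0, -166.5]
contact_force: [-1.0, 0.6, 0.9]
gripper_width: 0.0002
gripper_force: 0.6
```

Slipped underneath, so now on to the hard stop.

{"api": "drive_tool", "payload": {
  "increments": [
    [[-1,0,0,0.004,0],[-1,0,0,0.008,0],[-1,0,0,0.012,0],[-1,0,0,0.012,0]]
  ]
}}

```text
time_s: 25.55
tcp_pos: [0.5861, -0.1499, 0.1064]
eef_rot: [180.0, 0.0, -166.5]
contact_force: [-1.1, -1.1, -0.1]
gripper_width: 0.0006
gripper_force: 0.6
```

{"api": "drive_tool", "payload": {
  "increments": [
    [[-1,0,0,0.004,0],[-1,0,0,0.008,0],[-1,0,0,0.008,0]]
  ]
}}

```text
time_s: 25.92
tcp_pos: [0.5861, -0.15, 0.1054]
eef_rot: [180.0, -0.0, -166.5]
contact_force: [-1.7, 0.2, 1.1]
gripper_width: 0.0005
gripper_force: 0.7
```

{"api": "drive_tool", "payload": {
  "increments": [
    [[-1,0,0,0.004,0],[-1,0,0,0.004,0],[-1,0,0,0.004,0]]
  ]
}}

```text
time_s: 26.3
tcp_pos: [0.5861, -0.1499, 0.1049]
eef_rot: [180.0, -0.0, -166.5]
contact_force: [-0.7, -0.1, 1.4]
gripper_width: 0.0002
gripper_force: 0.7
```

{"api": "drive_tool", "payload": {
  "increments": [
    [[-1,0,0,0.004,0],[-1,0,0,0.004,0],[-1,0,0,0.004,0]]
  ]
}}

```text
time_s: 26.68
tcp_pos: [0.5861, -0.15, 0.1045]
eef_rot: [180.0, -0.0, -166.5]
contact_force: [-1.2, -0.4, 1.6]
gripper_width: 0.0006
gripper_force: 0.7
```

{"api": "drive_tool", "payload": {
  "increments": [
    [[-1,0,0,0.004,0],[-1,0,0,0.004,0],[-1,0,0,0.004,0]]
  ]
}}

```text
time_s: 27.05
tcp_pos: [0.5861, -0.15, 0.104]
eef_rot: [180.0, 0.0, -166.5]
contact_force: [-1.6, -0.9, 1.8]
gripper_width: 0.0008
gripper_force: 0.8
```

{"api": "drive_tool", "payload": {
  "increments": [
    [[-1,0,0,0.004,0],[-1,0,0,0.004,0],[-1,0,0,0.004,0]]
  ]
}}

```text
time_s: 27.42
tcp_pos: [0.5861, -0.1499, 0.1035]
eef_rot: [180.0, -0.0, -166.5]
contact_force: [-1.8, -0.1, 1.9]
gripper_width: 0.0002
gripper_force: 0.8
```

Run:
```python
from h import *
y=np.radians(13.5);ex=np.array([np.cos(y),np.sin(y),0]);ey=np.array([-np.sin(y),np.cos(y),0])
pin=np.array([.5357,-.1621,.118])
s=np.mean([capture('side').astype(float) for _ in range(4)],0).astype(np.uint8);t=capture('top');np.save('pics/s5.npy',s)
f=lambda a,x0,y0:cv2.resize(a[y0:y0+64,x0:x0+64],(400,400),interpolation=cv2.INTER_CUBIC)
cv2.imwrite('pics/c5.png',np.hstack([f(s,240,140),f(t,280,140)])[:,:,::-1])
C=lambda P:((proj('side',P)-[240,140])+.42)*6.25
for nm,P in[('bar closed',pin+ex*.044-[0,0,.027]),('griptop',pin+[0,0,.042]),('collar',pin),('tip',pin-[0,0,.046])]:print(nm,C(P).round())
```

```text
bar closed [179. 237.]
griptop [258. 124.]
collar [258. 195.]
tip [259. 271.]
```

View pics/c5.png

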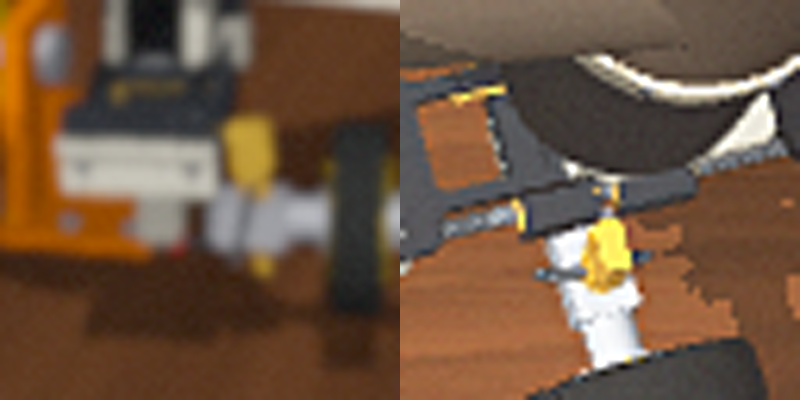

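Crop: the bail wires run past the axle side from (258,190) to (240,240), and the red bar shows at (180,245) under the fingertip. I'll lift off and check how far it has closed.

{"api": "drive_tool", "payload": {
  "increments": [
    [[-1,0,0,-0.1,0],[-1,0,0,-0.4,0],[-1,-0.1,0,-0.8,0],[-1,-0.2,0,-0.8,0],[-1,-0.2,0,-0.8,0]]
  ]
}}

```text
time_s: 28.3
tcp_pos: [0.6101, -0.144, 0.1998]
eef_rot: [180.0, 0.1, -166.5]
contact_force: [-0.4, -0.8, -1.1]
gripper_width: 0.0001
gripper_force: 0.0
```

Run:
```python
from h import *
y=np.radians(13.5);ex=np.array([np.cos(y),np.sin(y),0]);ey=np.array([-np.sin(y),np.cos(y),0])
pin=np.array([.5357,-.1621,.118]);hg=pin+[0,0,.008]
s=np.mean([capture('side').astype(float) for _ in range(4)],0).astype(np.uint8);np.save('pics/s6.npy',s)
im=cv2.resize(s[140:204,240:304],(600,600),interpolation=cv2.INTER_CUBIC)
cv2.imwrite('pics/c6.png',im[:,:,::-1])
C=lambda P:((proj('side',P)-[240,140])+.42)*600/64
for j in(0,.1,.2,.3):
  d=lambda a:ex*np.sin(a)-np.array([0,0,np.cos(a)])
  print(j,'leg',C(hg+ey*.019).round(),C(hg+ey*.019+.04*d(j)).round(),'thumb',C(hg+.056*d(j+.89)).round())
h=cv2.cvtColor(s,cv2.COLOR_RGB2HSV)
k=cv2.inRange(h,np.array((0,130,70)),np.array((7,255,255)))|cv2.inRange(h,np.array((172,120,70)),np.array((180,255,255)));k[:165]=0;k[190:]=0;k[:,:255]=0;k[:,280:]=0
ys,xs=np.nonzero(k);print(len(xs));u=(xs.mean(),ys.mean())
o,d=ray('side',*u);t=((pin-o)@ey)/(d@ey);q=o+t*d-pin;a=np.arctan2(q@ex,-(q[2]-.008));print('thumb',q@ex*1e3,q[2]*1e3,'r',np.hypot(q@ex,q[2]-.008),'joint',a-.89)
```

```text
0 leg [382. 296.] [383. 396.] thumb [269. 357.]
0.1 leg [382. 296.] [372. 395.] thumb [260. 345.]
0.2 leg [382. 296.] [361. 393.] thumb [252. 333.]
0.3 leg [382. 296.] [350. 390.] thumb [245. 320.]
15
thumb 46.13085139318877 -24.657177339982184 r 0.05652032096578639 joint 0.06477143062306467
```

View pics/c6.png

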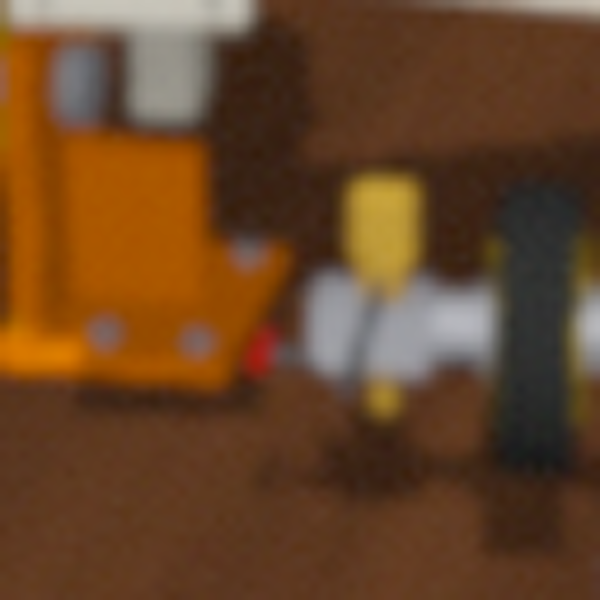

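Crop: the red bar is at (260,352), and the legs lean about 0.27 rad, which fits the given "1.3 is level" as the closed lean. The bar is within about 0.07 rad of closed, but I felt no firm stop. I'll nudge the bar inwards from in front to find the stop, with the body clear of the pin.

{"api": "drive_tool", "payload": {
  "increments": [
    [[-1,0,0,0.3,0],[-1,0,0,0.6,0],[-1,0,0,0.88,0],[-1,0,0,0.88,0],[-1,0,0,0.88,0]]
  ]
}}

```text
time_s: 29.12
tcp_pos: [0.61, -0.1445, 0.0949]
eef_rot: [-180.0, 0.0, -166.4]
contact_force: [0.4, -0.0, 0.6]
gripper_width: 0.0006
gripper_force: 0.0
```

{"api": "drive_tool", "payload": {
  "increments": [
    [[-1,0.04,0,0,0],[-1,0.08,0,0,0],[-1,0.11,0,0,0],[-1,0.11,0,0,0]]
  ]
}}

```text
time_s: 29.62
tcp_pos: [0.5964, -0.1475, 0.0943]
eef_rot: [-180.0, 0.0, -166.5]
contact_force: [0.5, 0.1, 0.9]
gripper_width: 0.0003
gripper_force: 0.0
```

{"api": "drive_tool", "payload": {
  "increments": [
    [[-1,0.006,0,0,0],[-1,0.012,0,0,0],[-1,0.018,0,0,0],[-1,0.018,0,0,0]]
  ]
}}

```text
time_s: 30.12
tcp_pos: [0.5946, -0.1479, 0.0939]
eef_rot: [180.0, 0.0, -166.5]
contact_force: [-0.2, 0.9, -0.1]
gripper_width: 0.0003
gripper_force: 0.0
```

{"api": "drive_tool", "payload": {
  "increments": [
    [[-1,0.005,0,0,0],[-1,0.01,0,0,0],[-1,0.01,0,0,0]]
  ]
}}

```text
time_s: 30.5
tcp_pos: [0.5934, -0.1482, 0.0939]
eef_rot: [-180.0, 0.0, -166.5]
contact_force: [-0.0, -0.4, -0.1]
gripper_width: 0.0002
gripper_force: 0.3
```

{"api": "drive_tool", "payload": {
  "increments": [
    [[-1,0.005,0,0,0],[-1,0.005,0,0,0],[-1,0.005,0,0,0]]
  ]
}}

```text
time_s: 30.88
tcp_pos: [0.5927, -0.1484, 0.0939]
eef_rot: [180.0, -0.0, -166.5]
contact_force: [1.7, 0.7, 0.4]
gripper_width: 0.0009
gripper_force: 0.3
```

{"api": "drive_tool", "payload": {
  "increments": [
    [[-1,0.005,0,0,0],[-1,0.005,0,0,0],[-1,0.005,0,0,0]]
  ]
}}

```text
time_s: 31.25
tcp_pos: [0.5924, -0.1485, 0.094]
eef_rot: [-180.0, 0.0, -166.5]
contact_force: [0.8, 0.6, 0.0]
gripper_width: 0.0006
gripper_force: 0.8
```

{"api": "drive_tool", "payload": {
  "increments": [
    [[-1,0.005,0,0,0],[-1,0.005,0,0,0],[-1,0.005,0,0,0]]
  ]
}}

```text
time_s: 31.62
tcp_pos: [0.5919, -0.1485, 0.094]
eef_rot: [-180.0, 0.0, -166.5]
contact_force: [3.3, 1.6, -1.4]
gripper_width: 0.0006
gripper_force: 1.6
```

{"api": "drive_tool", "payload": {
  "increments": [
    [[-1,0.005,0,0,0],[-1,0.005,0,0,0],[-1,0.005,0,0,0]]
  ]
}}

```text
time_s: 32.0
tcp_pos: [0.5913, -0.1487, 0.094]
eef_rot: [-180.0, 0.0, -166.5]
contact_force: [4.8, 1.3, -2.2]
gripper_width: 0.0006
gripper_force: 2.2
```

{"api": "drive_tool", "payload": {
  "increments": [
    [[-1,0.005,0,0,0],[-1,0.005,0,0,0],[-1,0.005,0,0,0]]
  ]
}}

```text
time_s: 32.38
tcp_pos: [0.5912, -0.1487, 0.0941]
eef_rot: [-180.0, 0.1, -166.5]
contact_force: [5.8, 2.4, -2.2]
gripper_width: 0.0004
gripper_force: 2.9
```

{"api": "drive_tool", "payload": {
  "increments": [
    [[-1,0.005,0,0,0],[-1,0.005,0,0,0],[-1,0.005,0,0,0]]
  ]
}}

```text
time_s: 32.75
tcp_pos: [0.5911, -0.1487, 0.0942]
eef_rot: [-180.0, 0.1, -166.4]
contact_force: [7.4, 3.3, -4.0]
gripper_width: 0.0005
gripper_force: 3.6
```

{"api": "drive_tool", "payload": {
  "increments": [
    [[-1,0.004,0,0,0],[-1,0.004,0,0,0],[-1,0.004,0,0,0]]
  ]
}}

```text
time_s: 33.12
tcp_pos: [0.591, -0.1487, 0.0943]
eef_rot: [-180.0, 0.2, -166.4]
contact_force: [7.6, 2.6, -3.9]
gripper_width: -0.0001
gripper_force: 4.1
```

Firm stop reached at 8 N. Backing off outwards and checking.

{"api": "drive_tool", "payload": {
  "increments": [
    [[-1,-0.02,0,0,0],[-1,-0.1,0,0,0],[-1,-0.25,0,0,0],[-1,-0.4,0,-0.1,0],[-1,-0.4,0,-0.3,0]]
  ]
}}

```text
time_s: 33.75
tcp_pos: [0.6358, -0.138, 0.1287]
eef_rot: [180.0, -0.2, -166.5]
contact_force: [0.4, 0.1, -0.1]
gripper_width: 0.0005
gripper_force: 0.0
```

{"api": "drive_tool", "payload": {
  "increments": [
    [[-1,0,0,-0.5,0],[-1,0,0,-1,0],[-1,0,0,-1,0]]
  ]
}}

```text
time_s: 34.12
tcp_pos: [0.6382, -0.1386, 0.2561]
eef_rot: [-179.8, 0.4, -166.4]
contact_force: [-0.9, 0.2, -1.3]
gripper_width: 0.0008
gripper_force: 0.0
```

Run:
```python
from h import *
y=np.radians(13.5);ex=np.array([np.cos(y),np.sin(y),0]);ey=np.array([-np.sin(y),np.cos(y),0])
pin=np.array([.5357,-.1621,.118])
s=np.mean([capture('side').astype(float) for _ in range(4)],0).astype(np.uint8);t=capture('top')
im=np.hstack([cv2.resize(a[y0:y0+64,x0:x0+64],(400,400),interpolation=cv2.INTER_CUBIC) for a,x0,y0 in((s,240,140),(t,280,140))])
cv2.imwrite('pics/c7.png',im[:,:,::-1])
h=cv2.cvtColor(s,cv2.COLOR_RGB2HSV)
k=cv2.inRange(h,np.array((0,130,70)),np.array((7,255,255)))|cv2.inRange(h,np.array((172,120,70)),np.array((180,255,255)));k[:165]=0;k[190:]=0;k[:,:255]=0;k[:,280:]=0
ys,xs=np.nonzero(k);print(len(xs));u=(xs.mean(),ys.mean())
o,d=ray('side',*u);t=((pin-o)@ey)/(d@ey);q=o+t*d-pin;a=np.arctan2(q@ex,-(q[2]-.008));print('thumb',q@ex*1e3,q[2]*1e3,'joint',a-.89)
```

```text
18
thumb 42.84989886750681 -27.546988914670557 joint -0.011716827858733181
```

View pics/c7.png

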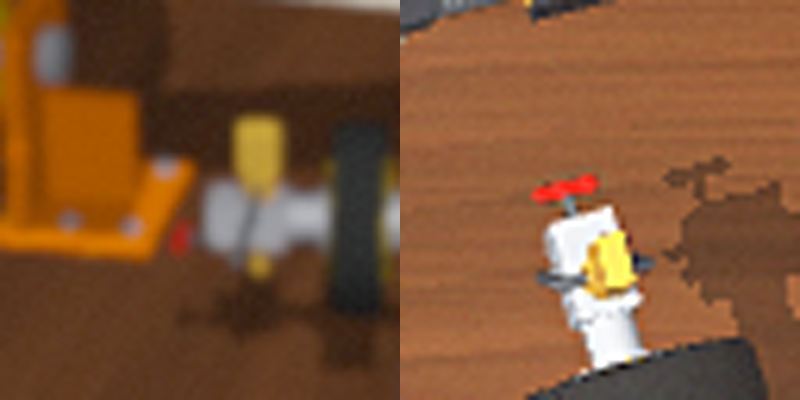

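The thumb bar now measures at joint ≈ 0. The pin is seated and the loop lies around the axle towards its free end, with nothing touching it. Handing in.

```bash
python3 -c "
from plant import job
print(job.close_job())"
```

```text
the job is handed in; nothing more can be done
None
```

The hitch pin is through the axle hole with its collar seated and its loop towards the free end, the loop is closed against its stop under the axle, and the job was handed in at about 34 s; the verdict was not shown to me.

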